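# Load a garnish dish into the spring dispenser

### The job

Put the loose small blue dish, the one that matches the dish already in the steel spring dispenser, upright on top of that dish and push it down against the spring until both catches snap over its rim and hold it there. Then let go. Leave the wider blue dish where it is.

Things in the scene. Friction and masses are not known exactly. Their poses are not given: they have to be found in the camera images.
- dish: loose small blue stoneware dish, round, straight walls: 60 mm outside diameter, 24 mm high, wall 6 mm, inside 48 mm wide, inner floor 8 mm above its underside, foot edge bevelled; about 0.12 kg. An identical dish already sits in the dispenser. Origin: centre of its underside, z up out of its mouth
- wide_dish: a wider blue dish of the same form, 80 mm outside diameter, 24 mm high, standing on the worktop; it does not fit the dispenser and is to be left alone. Origin: centre of its underside. It and the small dish may have changed places
- dispenser: fixed steel dispenser, an open round well loaded from above: foot 116 mm across, tub 74 mm across and 50 mm high, spring platform inside. Four guide rods (63 mm clear across) at 45 deg to its x, y axes rise to 110 mm, flaring at the top. Posts 36 mm wide, 110 mm high at its +y and -y sides carry the catches; the +x and -x sides (43 mm wide) are open for fingers. Origin: centre of underside, z up
- catches (a point): point on the dispenser's axis, 91 mm above its origin, level with the flat undersides of the two catches. Their tips are 25 mm from the axis, their tops slope outward for 14 mm up; a dish pushed down parts them and they snap over its rim once that is below this point. The first dish's rim is 1 mm below it. A dish set on the slopes rests with its underside 6 mm above it; latched, 24 mm below
- platform (a joint): how far the spring platform under the pile has sunk, m: 0 with the one dish, about 0.023 with the second latched, lower stop 0.040. The spring pushes up with 6 N at 0 and 200 N/m more; pushing a dish past the catches takes some 4 to 10 N. Push a few mm beyond the latched depth so that the catches close, then let go
There are look-alikes about, which are no part of the job. Leave any green look-alike of the dish alone.

How it is judged:
By the outcome, as a careful person would: the job done as asked, in the order asked, and still so for the second after the job is handed in, with the robot touching nothing.
It also fails if it takes over 48 s, if anything falls off the work surface, if the arm or the gripper's body presses on something with over 40 N, if the wrist force passes 120 N, or if a joint passes its speed limit or range.

### The arm

A 7-joint arm with a two-finger parallel gripper is mounted at the origin on a cart in front of the work surface, level with it; the furniture and walls round the work are solid. World frame = base frame: x ahead of the robot, y to its left, z up, the work surface at z = 0. Lengths are in m, angles in rad, forces in N, time in s.
With the tool pointing down it reaches from about 0.4 to 0.9 m from the base axis. Payload 5.6 kg.
Tool frame: the origin (TCP) lies midway between the tips of the shut fingers; the grasp point (between the pads) lies 19 mm behind it; z points along the fingers, y is the direction in which the jaws open and shut (so a half turn about z gives the same grasp; the last joint's range is limited). The gripper opens to 92 mm and grips with 3 to 60 N. Pads are 20 mm wide; open, the fingers measure 128 mm over their backs; the gripper's body (75 mm by 189 mm) begins 69 mm behind the grasp point.
Start: joints at [1.073, 0.468, -0.012, 1.603, 0.006, 1.071, -0.056], TCP at [0.285, -0.584, 0.215] pointing down, gripper open.
Joint ranges: [-2.53, 2.53], [-0.31, 2.02], [-1.57, 1.55], [0.28, 2.44], [-1.29, 4.43], [0.15, 1.84], [-2.92, 2.92]. Speed limits (rad/s): [2.57, 2.57, 3.14, 3.14, 3.14, 3.14, 3.14].

### API

Orientations are given as a rotation vector (axis times angle).
In Python, from plant import manip gives the robot as it stands. The module is installed in compiled form; this text tells all that it offers.
- The arm moves only by the shell command python3 -m inch 'ROWS' [OPENING]. ROWS is JSON, a list of rows, each an object of numbers: "tx", "ty", "tz": the shift along the world's x, y, z in cm; "roll": the turn about the world's z in degrees. In form: [{"tx": .., "ty": .., "tz": .., "roll": ..}, ...]. A call has 1 to 12 rows; each row shifts and turns the commanded pose from where the row before left it; what a row does not reach is not made up. A row lasts 1/8 s, in which the tool goes at most 62.5 mm and 10.7 degrees, less where a joint would pass 70% of its speed; a pose out of reach is approached as far as the arm can. A call with a gripper value outside its range is refused whole. OPENING is the closure, from -1 (fully open) to 1 (shut), set as the call begins (- or left out, the last holds). The fingers move at their own pace and stop on an object; the grip force is fixed at half the most. Time passes only in rows, so rows that do not move let the fingers close. It gives the time, the measured TCP pose, the force and the opening at its end, in the units of the state.
- manip.sense(): the state, without advancing time (a new reading comes with each control period).
- manip.read_camera(name): name is "side" or "top"; returns the picture (420x560x3 uint8, red, green, blue); there is no depth.
- manip.calibration(name): a dict with "K" (3x3 intrinsics, pixels), "k1" (the pictures are not rectified: a ray, as slopes to the right and down, at radius r is drawn at 1 + k1 r^2 times it, then the intrinsics apply), "T" (4x4, takes a point from camera to world coordinates). Camera axes: x right, y down, z forward; pixel columns grow to the right and rows downward; lengths in m; the calibration is good to about 2 mm. A picture is of the moment at which its call begins. calibration takes no time and is no camera call.
- manip.hand_in(): hands the job in, once; it reports no verdict.
The state is a dict: "clock": time; "joint_positions": joint angles; "dq": joint speeds; "joint_efforts": joint torques, N m; "tool_pos": TCP position; "ee_rot": TCP orientation; "wrist_force": force on the tool from outside, world axes, zero at the start; "moment": the same for the moment, N m; "gripper_width": finger opening in m.
Only numpy, scipy, OpenCV 4.12 (cv2) and the standard library are available. Lean on these libraries where they do the work, as an engineer would, in place of code of your own. Each camera call takes 0.05 s, during which the arm holds its last target. There are 200 camera calls.

## Working session

There is one attempt and no reset: what is moved stays moved. The work goes in short steps, Python scripts to look and compute and a shell command to move; the robot and the scene stay as the last step left them, time stands still between calls to the robot, and variables do not carry over. Pictures are saved under pics/ and viewed, about 8 in all and at most 12, crops included, and the job is handed in when it is done.

```bash
mkdir -p pics; cat > h.py <<'E'
import numpy as np, cv2
from plant import manip
def ray(name,u,v):
    c=manip.calibration(name);K=np.array(c["K"]);T=np.array(c["T"])
    d=np.array([(u-K[0,2])/K[0,0],(v-K[1,2])/K[1,1]]);s=d.copy()
    for _ in range(30): s=d/(1+c["k1"]*(s@s))
    return T[:3,3],T[:3,:3]@np.array([s[0],s[1],1.])
def onz(name,u,v,z):
    o,d=ray(name,u,v);return o+d*(z-o[2])/d[2]
def proj(name,p):
    c=manip.calibration(name);K=np.array(c["K"]);T=np.array(c["T"])
    q=T[:3,:3].T@(np.array(p)-T[:3,3]);s=q[:2]/q[2];s=s*(1+c["k1"]*(s@s))
    return K[0,0]*s[0]+K[0,2],K[1,1]*s[1]+K[1,2]
def snap(name,f):
    im=manip.read_camera(name);cv2.imwrite('pics/'+f,im[:,:,::-1]);return im
E
python3 - <<'E'
from h import *
for n in("top","side"):
    snap(n,n+'0.png');c=manip.calibration(n);print(n,np.round(c["T"],3),np.round(c["K"],1),c["k1"])
print(manip.sense())
E
```

```text
top [[ 0.024 -0.983  0.184  0.29 ]
 [-0.999 -0.018  0.037  0.042]
 [-0.033 -0.185 -0.982  0.927]
 [ 0.     0.     0.     1.   ]] [[403.5   0.  278.2]
 [  0.  403.5 206.2]
 [  0.    0.    1. ]] -0.0695549680133611
side [[-0.809 -0.329  0.486  0.011]
 [-0.587  0.43  -0.686  0.664]
 [ 0.017 -0.841 -0.541  0.564]
 [ 0.     0.     0.     1.   ]] [[449.    0.  283.8]
 [  0.  449.  214.7]
 [  0.    0.    1. ]] -0.031557466230152445
{'clock': 0.1, 'joint_positions': array([ 1.07301092,  0.46829477, -0.011588  ,  1.60352327,  0.0060508 ,
        1.07139505, -0.05630458]), 'dq': array([-2.25796814e-04, -2.28923790e-03, -8.15414061e-04, -3.80147936e-03,
       -6.35347966e-05, -9.36421262e-04, -1.78485076e-05]), 'joint_efforts': array([ 7.66611593e-04, -5.21652675e+01, -1.24458794e-02, -2.44370717e+01,
       -5.67412656e-02,  1.40326042e-02,  7.37800929e-05]), 'tool_pos': array([ 0.28521438, -0.58350324,  0.21373536]), 'ee_rot': array([-3.05927821e+00, -7.07807680e-01,  8.12759758e-04]), 'wrist_force': array([ 0.38950691,  0.07349449, -0.20644075]), 'moment': array([-0.00512914,  0.0799593 , -0.01788987]), 'gripper_width': 0.09185440244555687}
```

View pics/top0.png

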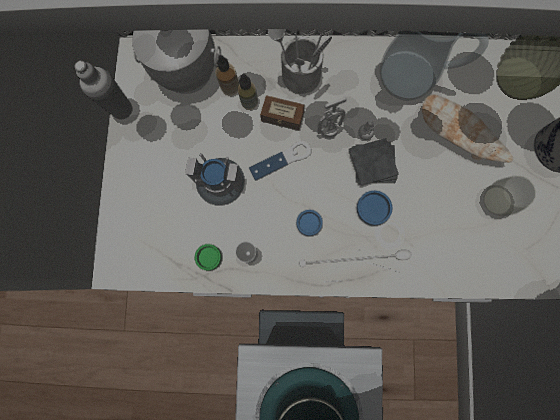

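View pics/side0.png

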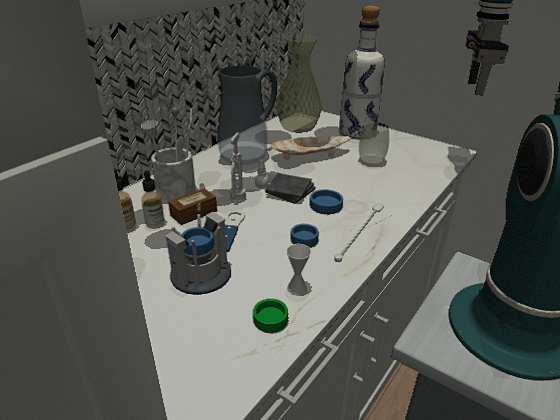

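The top view shows blue dishes at (309,222) and (374,208), a green one at (208,257), and the dispenser at (217,178). The smaller blue dish at (309,222) should be the one meant. I'll measure the diameters and confirm it in one crop.

```bash
python3 - <<'E'
from h import *
for n in("top","side"):
    im=cv2.imread(f'pics/{n}0.png');h=cv2.cvtColor(im,cv2.COLOR_BGR2HSV)
    m=cv2.inRange(h,(98,110,50),(118,255,255))
    cs,_=cv2.findContours(m,cv2.RETR_EXTERNAL,cv2.CHAIN_APPROX_NONE)
    for c in cs:
        if cv2.contourArea(c)<60: continue
        c=cv2.convexHull(c)[:,0]
        out=[]
        for z in(.024,.090):
            P=np.array([onz(n,u,v,z)[:2] for u,v in c],np.float32)
            (x,y),r=cv2.minEnclosingCircle(P);out.append((round(x,4),round(y,4),round(2*r,4)))
        print(n,c.mean(0).round(),out)
a=cv2.imread('pics/top0.png')[140:240,170:410];b=cv2.imread('pics/side0.png')[200:300,140:340]
a=cv2.resize(a,None,fx=3,fy=3,interpolation=2);b=cv2.resize(b,(600,300),interpolation=2)
b=cv2.copyMakeBorder(b,0,0,0,120,0);cv2.imwrite('pics/crop1.png',np.vstack([a,b]))
E
```

```text
top [213. 170.] [(0.5394, 0.2297, 0.0618), (0.5212, 0.2159, 0.0573)]
side [199. 235.] [(0.5901, 0.1563, 0.0695), (0.5193, 0.2183, 0.0611)]
side [230. 236.] [(0.5379, 0.1187, 0.0822), (0.4735, 0.1853, 0.0722)]
side [304. 231.] [(0.4214, 0.0107, 0.066), (0.3712, 0.0906, 0.0579)]
side [328. 199.] [(0.4546, -0.1325, 0.0968), (0.4004, -0.0351, 0.085)]
```

View pics/crop1.png

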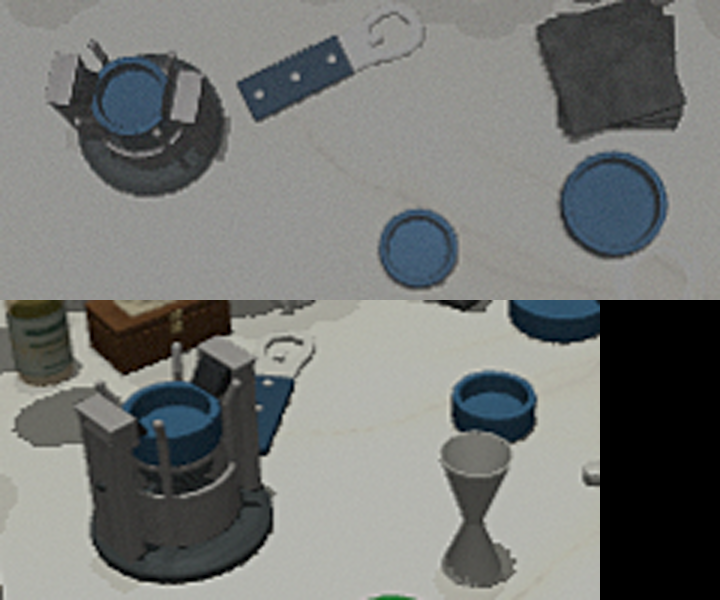

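Confirmed: (309,222) is about 60 mm across and matches the dispenser's dish, while (374,208) is the wide one. The crop puts the post tops at about (192,168) and (232,172).

```bash
python3 - <<'E'
from h import *
from scipy.spatial.transform import Rotation as R
im=cv2.imread('pics/top0.png');h=cv2.cvtColor(im,cv2.COLOR_BGR2HSV)
m=cv2.inRange(h,(98,90,40),(120,255,255))
cs,_=cv2.findContours(m,cv2.RETR_EXTERNAL,cv2.CHAIN_APPROX_NONE)
for c in cs:
    if cv2.contourArea(c)<60: continue
    c=cv2.convexHull(c)[:,0]
    for z in(.024,.09):
        P=np.array([onz("top",u,v,z)[:2] for u,v in c],np.float32)
        e=cv2.fitEllipse(P);print(c.mean(0).round(),z,np.round(e[0],4),np.round(e[1],4))
a=onz("top",191.7,168.3,.11);b=onz("top",232.3,172.3,.11)
print("posts",a,b,"mid",(a+b)/2,"yaw of +y axis",np.degrees(np.arctan2(*(a-b)[[1,0]])),np.linalg.norm(a-b))
s=manip.sense();M=R.from_rotvec(s["ee_rot"]).as_matrix();print(M.round(3),"tool y yaw",np.degrees(np.arctan2(M[1,1],M[0,1])))
# side rim of jigger-top & dishes
import itertools
im=cv2.imread('pics/side0.png');h=cv2.cvtColor(im,cv2.COLOR_BGR2HSV)
# two-view on post tops
for p in (a,b): print(proj("side",p))
print("jigger top z.1?",onz("top",245,252,.08))
E
```

```text
[309. 224.] 0.024 [0.4237 0.0055] [0.0565 0.0574]
[309. 224.] 0.09 [0.414  0.0081] [0.0524 0.0532]
[374. 208.] 0.024 [ 0.4608 -0.1423] [0.0775 0.0779]
[374. 208.] 0.09 [ 0.4483 -0.1289] [0.0718 0.0722]
[212. 172.] 0.024 [0.539  0.2299] [0.06   0.0624]
[212. 172.] 0.09 [0.5208 0.2161] [0.0556 0.0578]
posts [0.52154052 0.25811    0.11      ] [0.51388145 0.17094252 0.11      ] mid [0.51771098 0.21452626 0.11      ] yaw of +y axis 84.97854180457546 0.08750332135622656
[[ 0.898  0.439 -0.001]
 [ 0.439 -0.898  0.001]
 [-0.    -0.002 -1.   ]] tool y yaw -63.94604318412518
(np.float64(177.63259269771189), np.float64(237.25781008378772))
(np.float64(215.7926223625471), np.float64(216.8027512451776))
jigger top z.1? [0.34954814 0.14106628 0.08      ]
```

```bash
python3 -m inch '[{"tx":1.26,"ty":5,"roll":5},{"tx":1.26,"ty":5,"roll":5},{"tx":1.26,"ty":5,"roll":5},{"tx":1.26,"ty":5,"roll":5},{"tx":1.26,"ty":5,"roll":5},{"tx":1.26,"ty":5,"roll":5},{"tx":1.26,"ty":5,"roll":5},{"tx":1.26,"ty":5,"roll":5},{"tx":1.26,"ty":5,"roll":5},{"tx":1.26,"ty":5,"roll":5},{"tx":1.26,"ty":5,"roll":5},{"ty":4,"roll":4}]' -1
python3 -m inch '[{"tz":-3},{"tz":-3},{"tz":-3},{"tz":-3},{"tz":-3},{},{}]'
python3 - <<'E'
from h import *
from scipy.spatial.transform import Rotation as R
s=manip.sense();M=R.from_rotvec(s["ee_rot"]).as_matrix()
print(s["tool_pos"],M.round(3),np.degrees(np.arctan2(M[1,1],M[0,1])),s["joint_positions"].round(2))
a=snap("top",'t1.png')[180:260,260:360];b=snap("side",'s1.png')[120:270,230:400]
cv2.imwrite('pics/crop2.png',np.vstack([cv2.resize(a,(500,400),interpolation=2)[:, :, ::-1][:250+50],cv2.resize(b,(500,300))[:,:,::-1]]) )
E
```

```text
[ 0.28521438 -0.58350324  0.21373536] [[ 0.898  0.439 -0.001]
 [ 0.439 -0.898  0.001]
 [-0.    -0.002 -1.   ]] -63.94604318412518 [ 1.07  0.47 -0.01  1.6   0.01  1.07 -0.06]invalid input at $[0]: expected keys tx, ty, tz, roll
invalid input at $[0]: expected keys tx, ty, tz, roll
```

View pics/crop2.png

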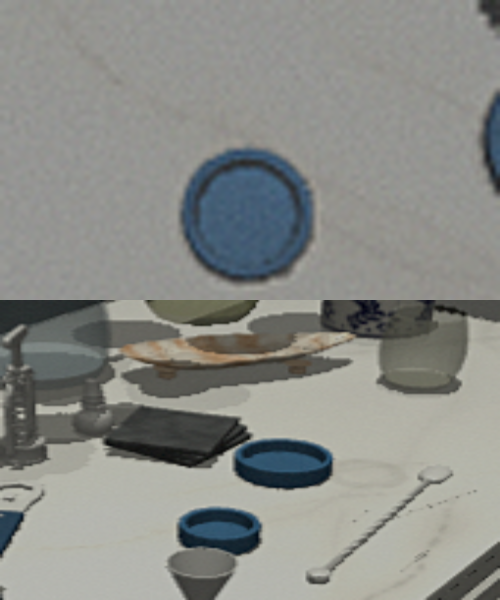

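The moves were refused because every row needs all four keys. The picture shows the scene unmoved, with no arm over the dish yet.

```bash
python3 -m inch '[{"tx":1.26,"ty":5,"tz":0,"roll":5},{"tx":1.26,"ty":5,"tz":0,"roll":5},{"tx":1.26,"ty":5,"tz":0,"roll":5},{"tx":1.26,"ty":5,"tz":0,"roll":5},{"tx":1.26,"ty":5,"tz":0,"roll":5},{"tx":1.26,"ty":5,"tz":0,"roll":5},{"tx":1.26,"ty":5,"tz":0,"roll":5},{"tx":1.26,"ty":5,"tz":0,"roll":5},{"tx":1.26,"ty":5,"tz":0,"roll":5},{"tx":1.26,"ty":5,"tz":0,"roll":5},{"tx":1.26,"ty":5,"tz":0,"roll":5},{"tx":0,"ty":4,"tz":0,"roll":4}]' -1
python3 -m inch '[{"tx":0,"ty":0,"tz":-3,"roll":0},{"tx":0,"ty":0,"tz":-3,"roll":0},{"tx":0,"ty":0,"tz":-3,"roll":0},{"tx":0,"ty":0,"tz":-3,"roll":0},{"tx":0,"ty":0,"tz":-3,"roll":0},{"tx":0,"ty":0,"tz":0,"roll":0},{"tx":0,"ty":0,"tz":0,"roll":0}]'
python3 - <<'E'
from h import *
from scipy.spatial.transform import Rotation as R
s=manip.sense();M=R.from_rotvec(s["ee_rot"]).as_matrix()
print(s["tool_pos"],M.round(3),np.degrees(np.arctan2(M[1,1],M[0,1])),s["joint_positions"].round(2))
a=snap("top",'t2.png')[160:260,250:375];b=snap("side",'s2.png')[120:270,230:430]
cv2.imwrite('pics/crop3.png',np.vstack([cv2.resize(a,(375,300),interpolation=2)[:, :, ::-1],cv2.resize(b,(375,281))[:,:,::-1]]) )
E
```

```text
clock: 1.7
tool_pos: [0.4246, 0.0082, 0.2148]
ee_rot: [2.311, 2.128, 0.001]
wrist_force: [0.3, -0.2, 0.8]
gripper_width: 0.0923
clock: 2.58
tool_pos: [0.4247, 0.0062, 0.0654]
ee_rot: [2.315, 2.123, 0.001]
wrist_force: [0.2, 0.0, 0.1]
gripper_width: 0.092
[0.42469287 0.00621437 0.0653683 ] [[ 0.086  0.996  0.001]
 [ 0.996 -0.086  0.   ]
 [ 0.     0.001 -1.   ]] -4.93844746047636 [ 0.33  0.39 -0.48  2.22  0.32  0.59 -0.48]
```

View pics/crop3.png

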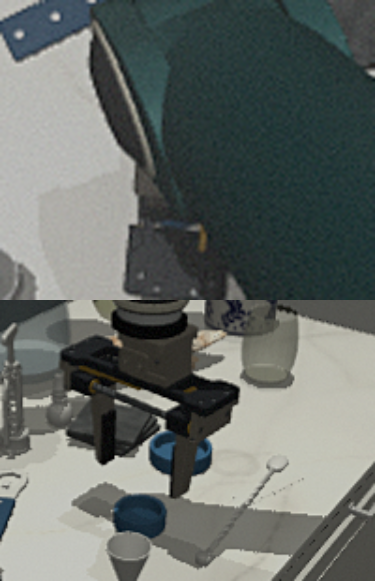

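The fingers straddle the dish in the side view. Descending and gripping.

```bash
python3 -m inch '[{"tx":0,"ty":0,"tz":-2,"roll":0},{"tx":0,"ty":0,"tz":-2,"roll":0},{"tx":0,"ty":0,"tz":-1,"roll":0},{"tx":0,"ty":0,"tz":-0.7,"roll":0},{"tx":0,"ty":0,"tz":-0.3,"roll":0},{"tx":0,"ty":0,"tz":0,"roll":0},{"tx":0,"ty":0,"tz":0,"roll":0}]'
python3 -m inch '[{"tx":0,"ty":0,"tz":0,"roll":0},{"tx":0,"ty":0,"tz":0,"roll":0},{"tx":0,"ty":0,"tz":0,"roll":0},{"tx":0,"ty":0,"tz":0,"roll":0},{"tx":0,"ty":0,"tz":0,"roll":0},{"tx":0,"ty":0,"tz":0,"roll":0},{"tx":0,"ty":0,"tz":0,"roll":0},{"tx":0,"ty":0,"tz":0,"roll":0}]' 1
```

```text
clock: 3.55
tool_pos: [0.4244, 0.0061, 0.0049]
ee_rot: [2.315, 2.123, 0.001]
wrist_force: [0.9, 0.1, 0.6]
gripper_width: 0.0923
clock: 4.55
tool_pos: [0.4241, 0.0061, 0.0046]
ee_rot: [2.315, 2.123, 0.0]
wrist_force: [-0.7, -0.4, 0.6]
gripper_width: 0.0587
```

```bash
python3 -m inch '[{"tx":0,"ty":0,"tz":1,"roll":0},{"tx":0,"ty":0,"tz":2,"roll":0},{"tx":0,"ty":0,"tz":3,"roll":0},{"tx":0,"ty":0,"tz":3,"roll":0},{"tx":0,"ty":0,"tz":3,"roll":0},{"tx":0,"ty":0,"tz":3,"roll":0},{"tx":1.6,"ty":3.5,"tz":0,"roll":0},{"tx":1.6,"ty":3.5,"tz":0,"roll":0},{"tx":1.6,"ty":3.5,"tz":0,"roll":0},{"tx":1.6,"ty":3.5,"tz":0,"roll":0},{"tx":1.6,"ty":3.5,"tz":0,"roll":0},{"tx":1.6,"ty":3.5,"tz":0,"roll":0}]'
python3 -m inch '[{"tx":0,"ty":0,"tz":0,"roll":0},{"tx":0,"ty":0,"tz":0,"roll":0},{"tx":0,"ty":0,"tz":0,"roll":0},{"tx":0,"ty":0,"tz":0,"roll":0}]'
python3 - <<'E'
from h import *
a=snap("top",'t3.png')[120:220,150:290];b=snap("side",'s3.png')[150:300,130:280]
print(manip.sense()["tool_pos"])
cv2.imwrite('pics/crop4.png',np.hstack([cv2.resize(b,(600,600),interpolation=2)[:,:,::-1],cv2.copyMakeBorder(cv2.resize(a,(200,143))[:,:,::-1],0,457,0,0,0)]) )
E
```

```text
clock: 6.05
tool_pos: [0.5202, 0.217, 0.155]
ee_rot: [-2.315, -2.124, 0.001]
wrist_force: [0.6, 0.1, -1.1]
gripper_width: 0.0589
clock: 6.55
tool_pos: [0.5201, 0.2149, 0.1547]
ee_rot: [2.316, 2.122, -0.001]
wrist_force: [0.0, -0.9, -0.6]
gripper_width: 0.0591
[0.52010444 0.21535088 0.15473912]
```

View pics/crop4.png

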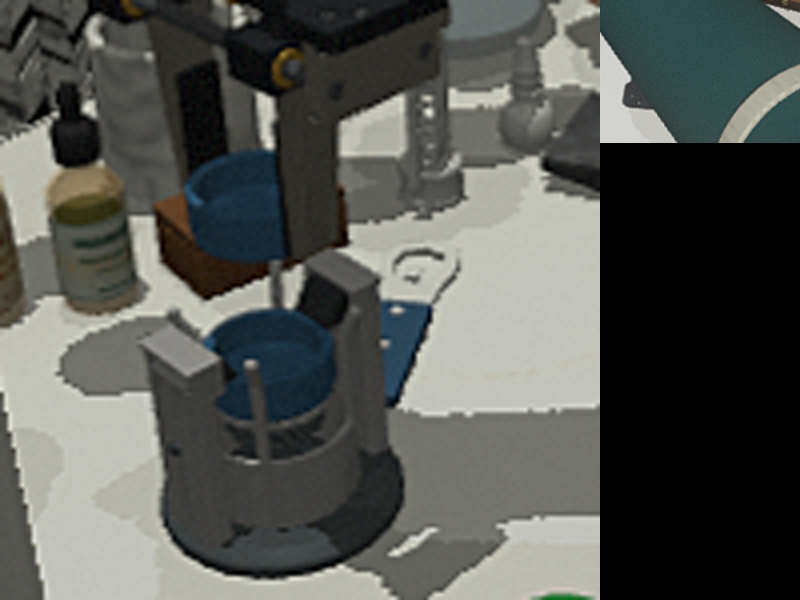

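The dish is held level above the dispenser. I'll compare predicted and observed outlines (side view) to get the offset between dish and well.

```bash
python3 - <<'E'
from h import *
def cyl(x,y,z0,z1):
    P=[proj("side",(x+.03*np.cos(t),y+.03*np.sin(t),z)) for z in(z0,z1) for t in np.linspace(0,6.28,120)]
    return np.array(P)
def ext(P): return "L %.1f R %.1f T %.1f B %.1f"%(P[:,0].min(),P[:,0].max(),P[:,1].min(),P[:,1].max())
for nm,args,box in(("held",(.5201,.2151,.150,.174),(165,180,205,217)),("disp",(.520,.216,.066,.090),(170,224,215,256))):
    P=cyl(*args);print(nm,"pred",ext(P))
    for d in((.005,0),(0,.005)):
        Q=cyl(args[0]+d[0],args[1]+d[1],*args[2:]);print("  5mm",d,ext(Q))
    for f in(("s3.png",) if nm=="held" else("s3.png","side0.png")):
        im=cv2.imread('pics/'+f);h=cv2.cvtColor(im,cv2.COLOR_BGR2HSV)
        m=cv2.inRange(h,(98,110,30),(120,255,255));x0,y0,x1,y1=box
        k=np.zeros_like(m);k[y0:y1,x0:x1]=m[y0:y1,x0:x1]
        n,l,s,_=cv2.connectedComponentsWithStats(k);i=1+s[1:,4].argmax();v,u=np.where(l==i)
        print("  obs",f,ext(np.c_[u,v]), "L row",v[u==u.min()],"R row",v[u==u.max()],"T col",u[v==v.min()])
E
```

```text
held pred L 175.0 R 211.5 T 186.8 B 216.8
  5mm (0.005, 0) L 172.9 R 209.5 T 186.0 B 215.8
  5mm (0, 0.005) L 172.7 R 209.5 T 187.9 B 218.0
  obs s3.png L 176.0 R 200.0 T 188.0 B 215.0 L row [196 197] R row [205 206 208 209 210 211 212 213] T col [187 189 190 191 192 193 194 195 196 197 198]
disp pred L 180.0 R 214.5 T 226.4 B 256.5
  5mm (0.005, 0) L 178.0 R 212.5 T 225.5 B 255.5
  5mm (0, 0.005) L 177.9 R 212.6 T 227.6 B 257.9
  obs s3.png L 181.0 R 213.0 T 227.0 B 254.0 L row [235 236] R row [240 241 242 243 244] T col [199 200]
  obs side0.png L 181.0 R 213.0 T 227.0 B 254.0 L row [235 236] R row [236 237 240 241 242 243 244] T col [198 199 200]
```

Both outlines agree to within about 1 px (1–2 mm). Lowering until just above the catches.

```bash
python3 -m inch '[{"tx":0,"ty":0.05,"tz":-1,"roll":0},{"tx":0,"ty":0,"tz":-1,"roll":0},{"tx":0,"ty":0,"tz":-1,"roll":0},{"tx":0,"ty":0,"tz":-1,"roll":0},{"tx":0,"ty":0,"tz":-0.5,"roll":0},{"tx":0,"ty":0,"tz":0,"roll":0},{"tx":0,"ty":0,"tz":0,"roll":0}]'
python3 -m inch '[{"tx":0,"ty":0,"tz":-0.5,"roll":0},{"tx":0,"ty":0,"tz":-0.4,"roll":0},{"tx":0,"ty":0,"tz":0,"roll":0},{"tx":0,"ty":0,"tz":0,"roll":0}]'
```

```text
clock: 7.52
tool_pos: [0.5203, 0.2168, 0.1099]
ee_rot: [2.315, 2.123, 0.001]
wrist_force: [-0.5, -0.6, -0.8]
gripper_width: 0.0592
clock: 8.02
tool_pos: [0.5201, 0.217, 0.1007]
ee_rot: [-2.315, -2.124, -0.001]
wrist_force: [0.3, 1.1, -0.6]
gripper_width: 0.0585
```

```bash
python3 -m inch '[{"tx":0,"ty":0,"tz":-0.3,"roll":0},{"tx":0,"ty":0,"tz":-0.3,"roll":0},{"tx":0,"ty":0,"tz":0,"roll":0}]'
python3 -m inch '[{"tx":0,"ty":0,"tz":-0.3,"roll":0},{"tx":0,"ty":0,"tz":-0.3,"roll":0},{"tx":0,"ty":0,"tz":0,"roll":0}]'
```

```text
clock: 8.4
tool_pos: [0.5204, 0.2164, 0.0945]
ee_rot: [2.315, 2.123, 0.0]
wrist_force: [0.8, -0.7, 4.1]
gripper_width: 0.059
clock: 8.78
tool_pos: [0.5204, 0.2165, 0.089]
ee_rot: [2.315, 2.123, 0.0]
wrist_force: [-0.1, -0.6, 5.3]
gripper_width: 0.0587
```

```bash
python3 -m inch '[{"tx":0,"ty":0,"tz":-0.4,"roll":0},{"tx":0,"ty":0,"tz":-0.4,"roll":0},{"tx":0,"ty":0,"tz":0,"roll":0}]'
python3 -m inch '[{"tx":0,"ty":0,"tz":-0.4,"roll":0},{"tx":0,"ty":0,"tz":-0.5,"roll":0},{"tx":0,"ty":0,"tz":0,"roll":0},{"tx":0,"ty":0,"tz":0,"roll":0}]'
python3 -m inch '[{"tx":0,"ty":0,"tz":-0.5,"roll":0},{"tx":0,"ty":0,"tz":0,"roll":0},{"tx":0,"ty":0,"tz":0,"roll":0}]'
python3 - <<'E'
from h import *
b=snap("side",'s4.png')[150:300,130:280]
cv2.imwrite('pics/crop5.png',cv2.resize(b,(600,600),interpolation=2)[:,:,::-1])
E
```

```text
clock: 9.15
tool_pos: [0.5204, 0.2165, 0.0808]
ee_rot: [2.315, 2.123, 0.001]
wrist_force: [0.5, -0.0, 5.1]
gripper_width: 0.059
clock: 9.65
tool_pos: [0.5204, 0.2164, 0.0717]
ee_rot: [2.315, 2.123, 0.001]
wrist_force: [0.4, -0.3, 3.7]
gripper_width: 0.059
clock: 10.02
tool_pos: [0.5204, 0.2165, 0.0673]
ee_rot: [2.315, 2.123, 0.0]
wrist_force: [0.1, -0.7, 8.8]
gripper_width: 0.059
```

View pics/crop5.png

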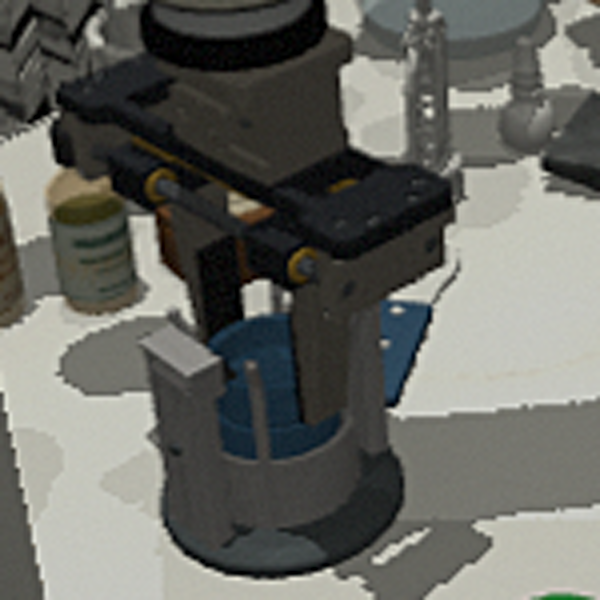

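The dish's rim sits at about 86–87 mm (crop y≈315, against 308 for the first dish at 90 mm), so it hasn't slipped in the grip. A touch deeper, then release.

```bash
python3 -m inch '[{"tx":0,"ty":0,"tz":-0.2,"roll":0},{"tx":0,"ty":0,"tz":0,"roll":0},{"tx":0,"ty":0,"tz":0,"roll":0}]'
python3 -m inch '[{"tx":0,"ty":0,"tz":0,"roll":0},{"tx":0,"ty":0,"tz":0,"roll":0},{"tx":0,"ty":0,"tz":0,"roll":0},{"tx":0,"ty":0,"tz":0,"roll":0},{"tx":0,"ty":0,"tz":0,"roll":0},{"tx":0,"ty":0,"tz":0,"roll":0}]' -1
python3 -m inch '[{"tx":0,"ty":0,"tz":1,"roll":0},{"tx":0,"ty":0,"tz":2,"roll":0},{"tx":0,"ty":0,"tz":3,"roll":0},{"tx":0,"ty":0,"tz":3,"roll":0},{"tx":0,"ty":0,"tz":3,"roll":0},{"tx":0,"ty":0,"tz":0,"roll":0}]'
python3 -m inch '[{"tx":-1,"ty":-4,"tz":0,"roll":0},{"tx":-1,"ty":-4,"tz":0,"roll":0},{"tx":-1,"ty":-4,"tz":0,"roll":0},{"tx":-1,"ty":-4,"tz":0,"roll":0},{"tx":-1,"ty":-4,"tz":0,"roll":0},{"tx":-1,"ty":-4,"tz":0,"roll":0},{"tx":-1,"ty":-4,"tz":0,"roll":0},{"tx":0,"ty":-4,"tz":0,"roll":0},{"tx":0,"ty":0,"tz":0,"roll":0},{"tx":0,"ty":0,"tz":0,"roll":0}]'
python3 - <<'E'
from h import *
a=snap("top",'t5.png')[130:220,170:290];b=snap("side",'s5.png')[200:300,150:260]
cv2.imwrite('pics/crop6.png',np.hstack([cv2.resize(b,(440,400),interpolation=2)[:,:,::-1],cv2.resize(a[:, :80],(356,400),interpolation=2)[:,:,::-1]]))
im=cv2.imread('pics/t5.png');print(im.shape)
E
```

```text
clock: 10.45
tool_pos: [0.5205, 0.2165, 0.0654]
ee_rot: [2.315, 2.123, 0.001]
wrist_force: [-0.7, -1.7, 9.4]
gripper_width: 0.0592
clock: 11.2
tool_pos: [0.52, 0.2165, 0.0645]
ee_rot: [-2.315, -2.124, 0.0]
wrist_force: [-1.1, -0.5, -0.8]
gripper_width: 0.092
clock: 11.95
tool_pos: [0.5218, 0.2175, 0.1883]
ee_rot: [2.313, 2.122, 0.009]
wrist_force: [0.2, 0.2, -1.2]
gripper_width: 0.0921
clock: 13.2
tool_pos: [0.4498, -0.1027, 0.1844]
ee_rot: [-2.314, -2.124, -0.0]
wrist_force: [0.0, 0.7, -0.5]
gripper_width: 0.092
(420, 560, 3)
```

View pics/crop6.png

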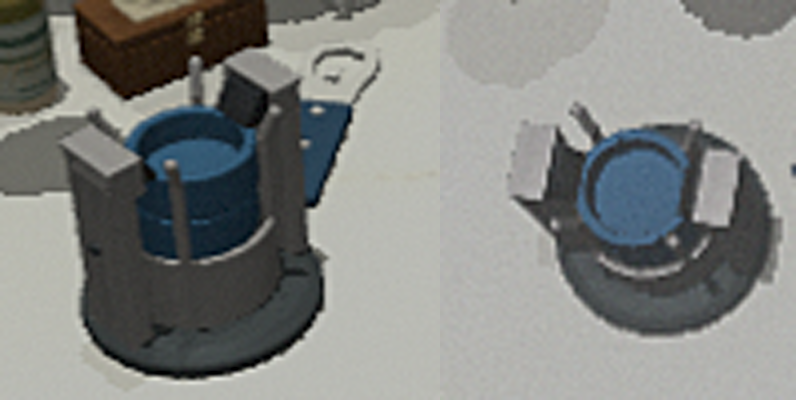

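The side view shows two stacked dishes, with the top rim's back edge at row ≈227, the same as the first dish's latched rim. A numeric check against the original, then hand in.

```bash
python3 - <<'E'
from h import *
snap("side",'s6.png')
for f in("side0.png","s6.png"):
    h=cv2.cvtColor(cv2.imread('pics/'+f),cv2.COLOR_BGR2HSV);m=cv2.inRange(h,(98,110,30),(120,255,255))
    for nm,(x0,y0,x1,y1) in dict(disp=(170,220,215,275),wide=(300,180,350,220)).items():
        k=np.zeros_like(m);k[y0:y1,x0:x1]=m[y0:y1,x0:x1]
        n,l,s,_=cv2.connectedComponentsWithStats(k);print(f,nm,s[1+s[1:,4].argmax()])
a=cv2.imread('pics/side0.png')[215:265,165:225];b=cv2.imread('pics/s6.png')[215:265,165:225]
cv2.imwrite('pics/cmp.png',np.hstack([cv2.resize(i,(390,325),interpolation=2) for i in(a,b)]))
E
```

```text
side0.png disp [181 227  33  28 617]
side0.png wide [310 190  33  24 649]
s6.png disp [181 226  34  39 878]
s6.png wide [310 190  33  24 645]
```

View pics/cmp.png

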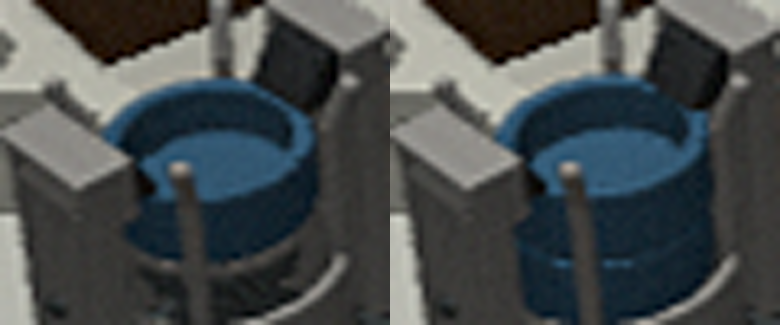

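The new dish (right) sits level, with its rim about where the first one was (within 1 px) and both catches over it.

```bash
python3 -c "
from plant import manip
print(manip.hand_in())"
```

```text
the job is handed in; nothing more can be done
None
```

I set the loose small blue dish on its match in the dispenser, pushed it about 6 mm past the latched depth, and let go. I then moved the arm clear and handed in at about 13 s of the 48 s allowed.

- **Latch:** In the last side view the dish is level, with both catches over its rim. The rim is within 1 px (about 1–2 mm) of where the first dish's rim was. Unlatched, it would sit about 30 mm higher.
- **Forces:** The highest wrist force I saw at the end of a move was about 9.4 N.
- **Other dishes:** The wide blue dish is at the same pixels as at the start. I did not go near the green dish.
- **What went wrong:** My first two move commands were refused because the rows lacked some keys. Nothing moved, and I sent them again complete.
- **Not confirmed by a sensor:** There is no reading of platform depth, so the latch is judged only from the images.

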